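# Tighten the heat-sink clamp by its star wheel

## Robot

A 7-joint arm with a two-finger parallel gripper is mounted at the origin on the work surface. World frame = base frame: x ahead of the robot, y to its left, z up, the work surface at z = 0. Lengths are in m, angles in rad, forces in N, time in s.
With the tool pointing down it reaches from about 0.35 to 0.9 m from the base axis. Payload 8.1 kg.
Tool frame: the origin (TCP) lies at the centre of the arm's flange, where the gripper is bolted on; the fingertips stand 178 mm ahead of it and the grasp point (between the pads) lies 159 mm ahead of it; z points along the fingers, y is the line along which they close (so a half turn about z gives the same grasp; the last joint's range is limited). The gripper opens to 92 mm and grips with 3 to 60 N. Pads are 19 mm wide; open, the fingers measure 130 mm over their backs; the gripper's body (75 mm by 190 mm) begins 47 mm behind the grasp point.
Start: joints at [1.078, 0.434, 0.025, 1.573, -0.012, 1.134, -0.075], TCP at [0.237, -0.578, 0.405] pointing down, gripper open.
Joint ranges: [-2.62, 2.62], [-0.44, 2.09], [-1.27, 1.32], [0.08, 2.57], [-1.32, 4.46], [0.12, 2], [-2.74, 2.74]. Speed limits (rad/s): [2.22, 2.22, 3.01, 3.01, 3.14, 3.14, 3.14].

## Interface

Orientations are given as a rotation vector (axis times angle).
In Python, from cell import arm gives the robot as it stands. The module is installed in compiled form; this text tells all that it offers.
- The arm moves only by the shell command python3 -m inch 'ROWS' [FORCE]. ROWS is text: rows parted by semicolons, each of 5 numbers parted by spaces: the shift along the tool's x, y, z in m, then the turn about the tool's z in rad, then the finger opening in m, from 0 to 0.0918. In form: x y z roll fingers; .... A call has 1 to 5 rows; each row is the pose to reach, as a shift and turn from the pose commanded when the call began, along the tool's axes at that moment; what a row does not reach only later rows make up. A row lasts 1/10 s, in which the tool goes at most 50 mm and 8.59 degrees, less where a joint would pass 70% of its speed; a pose out of reach is approached as far as the arm can. A call with a gripper value outside its range is refused whole. The fingers move at their own pace and stop on an object; FORCE is the grip in N (left out, the last holds). Time passes only in rows, so rows that repeat a pose let the fingers close. It gives the time, the measured TCP pose, the force, the opening and the grip force at its end, in the units of the state.
- arm.observe(): the state, without advancing time (a new reading comes with each control period).
- arm.get_image(name): name is "side" or "top"; returns the picture (400x640x3 uint8, red, green, blue); there is no depth.
- arm.get_calibration(name): a dict with "intrinsics" (3x3 intrinsics, pixels), "pose" (4x4, takes a point from camera to world coordinates). Camera axes: x right, y up, looking along -z (the intrinsics and any distortion apply to the point x, -y, -z); pixel columns grow to the right and rows downward; lengths in m; the calibration is good to about 2 mm. A picture is of the moment at which its call begins. get_calibration takes no time and is no camera call.
- arm.sign_off(): hands the job in; it is judged then, once.
Trained networks look in the newest picture that a camera, given by its name, has taken for a name from the list of things; names that differ only in an ending like _2 or _b are one class to them, and where a whole thing is asked for, a point or a joint stands for the part that bears it (a point fixed in the world has none). Each returns a list of dicts, best first, with "conf" (0 to 1); they miss things now and then, are a little off and sometimes report something else, mostly with a low value. They report only what shows in the picture. A call takes as long as a camera call. They do not tell look-alikes from the thing itself.
- arm.look_for(camera, query): "point" ([row, column] in pixels, amid what is visible of it).
- arm.silhouettes(camera, query): "region" (400x640 bool, what is visible of it) and "point" ([row, column] in pixels, amid what is visible of it).
- arm.place_of(camera, query): "point" ([row, column] in pixels: a listed point, or the origin of a listed thing).
The state is a dict: "clock": time; "joints": joint angles; "dq": joint speeds; "joint_efforts": joint torques, N m; "position": TCP position; "ee_rot": TCP orientation; "force": force on the tool from outside, world axes, zero at the start; "ft_torque": the same for the moment, N m; "width": opening from 0.0 (shut) to 1.0 (fully open); "gripper_force": force on a finger pad.
Only numpy, scipy, OpenCV 4.12 (cv2) and the standard library are available. Lean on these libraries where they do the work, as an engineer would, in place of code of your own. Each camera call takes 0.05 s, during which the arm holds its last target. There are 200 camera calls.

## Task

Take the adjusting key from its stand, reach with its blade through the slot in the clamp's cover and push the star wheel round towards the fence, gently and one tooth at a time, until the pad has closed on the heat sink, and then about one and a half teeth more (at least one, at most two), so that the heat sink is gripped against the fence; you will feel the wheel turn harder once the pad bears. Move the jaw only by the wheel, never lean hard on the clamp with the key, put the key back upright and fully home in its stand, and leave the other things on the bench where they are.

Things in the scene. Friction and masses are not known exactly. Their poses are not given: they have to be found in the camera images.
- clamp: Fixed bench clamp. Origin at bench level under the wheel's axle; x along the jaw's travel from housing to fence, z up. Bed x -50 to +145 mm, 94 mm wide, top 10 mm above the bench. Housing: grey steel box, x and y -47 to +47 mm, cover 3 mm thick, its top 76 mm above the bench. Over 28 N between the key and the clamp (cover, slot or wheel) is too hard.
- slot (a point): Centre of the access slot in the cover, on its top face, 76 mm above the bench; slot 32 mm long along the clamp's x (-17 to +15 mm from the axle), 14 mm wide. A blade with its tip 12 mm below the cover's top (64 mm above the bench), swept from 13.5 mm before the axle (-x) to 10 mm beyond it, moves the wheel one tooth; on the first sweep less, as the teeth may stand.
- axle (a point): Centre of the steel star wheel under the slot, 44 mm above the bench, fixed to the clamp (does not turn). Axle along y. 8 straight radial teeth 45 degrees apart, 5 mm thick, 12 mm wide (y), tips at radius 28 mm (4 mm below the cover's top), hub radius 14 mm. How the teeth stand is not measured and differs: a blade coming down may land on a tooth, which stops it hard; try 8 mm beside.
- fence: Steel fence block of the clamp, fixed, 80 mm wide, top 42 mm above the bench. Origin at the middle of its inner face, 129 mm along the clamp's x. Pushing the wheel's top towards it drives jaw and pad to it, 5 mm per radian, 3.9 mm per tooth. No click stops: the wheel stays where left, by friction (0.11 N m, about 5 N at a tooth). Axes as the clamp's.
- sink: Loose finned aluminium heat sink, 50 x 50 mm, 35 mm high, about 0.2 kg, on the clamp's bed against the fence; origin at its underside's centre. The jaw's rubber pad faces it, 4 to 15.5 mm away at the start (1 to 4 teeth; not measured), on a spring of 2 N per mm: once it bears, each further tooth adds 8 N of grip, and pushing the wheel takes about 1.5 N more.
- stand: Fixed grey aluminium block, 70 x 70 mm, 50 mm high, origin at the centre of its underside; in the middle of its top an upright slot, 7 mm (its x) by 14 mm (its y), 47 mm deep, holds the key.
- key: Loose adjusting key, 60 g, starting upright in the stand with its handle's shoulder on the stand's top (tip 5 mm above the bench). Origin at the blade's tip, z up along the key. Steel blade 3 mm thick (x), 10 mm wide (y), 45 mm long; above it, 45 to 90 mm over the tip, a black block handle 18 mm (x) by 24 mm (y). In the clamp the key's x must lie along the slot; either way round will do.
- tub: bystander: green plastic bowl, 68 mm wide, 35 mm high; origin under it
- memory: bystander: memory module, 30 x 133 x 4 mm; origin under it
- drive: bystander: hard drive, 147 x 101 x 26 mm; origin under it
- fan: bystander: square cooling fan, 80 x 80 x 25 mm; origin under it
- driver: bystander: screwdriver lying on the bench; origin under it
- mouse: bystander: black computer mouse, 105 x 60 x 22 mm; origin under it
Mind the look-alikes: they are no part of the job. What is shaped like the clamp but brown or yellow is not meant.

How it is judged:
By the outcome, as a careful person would: the job done as asked, in the order asked, and still so for the second after the job is handed in, with the robot touching nothing.
It also fails if it takes over 72 s, if anything falls off the work surface, if the arm or the gripper's body presses on something with over 40 N, if the wrist force passes 120 N, or if a joint passes its speed limit or range.

## Working session

There is one attempt and no reset: what is moved stays moved. The work goes in short steps, Python scripts to look and compute and a shell command to move; the robot and the scene stay as the last step left them, time stands still between calls to the robot, and variables do not carry over. Pictures are saved under pics/ and viewed, at most 10 in all, crops included, and the job is handed in when it is done.

```bash
mkdir -p pics; cat > h.py <<'E'
import numpy as np, cv2
from cell import arm
from scipy.spatial.transform import Rotation as R
def ray(cam,p):
    c=arm.get_calibration(cam);K=np.array(c["intrinsics"]);T=np.array(c["pose"])
    d=np.linalg.inv(K)@[p[1],p[0],1]; d=T[:3,:3]@(d*[1,-1,-1]); return T[:3,3],d
def at(cam,p,z):
    o,d=ray(cam,p); return o+d*(z-o[2])/d[2]
def proj(cam,P):
    c=arm.get_calibration(cam);K=np.array(c["intrinsics"]);T=np.array(c["pose"])
    q=(np.linalg.inv(T)@np.append(P,1))[:3]*[1,-1,-1]; q=K@q; return (q[:2]/q[2])[::-1]
def tri(a,b):
    (o1,d1),(o2,d2)=ray("top",a),ray("side",b)
    s=np.linalg.lstsq(np.c_[d1,-d2],o2-o1,rcond=None)[0]
    p,q=o1+s[0]*d1,o2+s[1]*d2; return (p+q)/2,np.linalg.norm(p-q)
E
python3 - <<'E'
from h import *
for c in("top","side"):
    im=arm.get_image(c); cv2.imwrite(f"pics/{c}0.png",im[:,:,::-1]); cal=arm.get_calibration(c); print(c,np.round(cal["pose"],3).tolist(),np.round(cal["intrinsics"],0).tolist(),[k for k in cal])
Z=dict(slot=.076,axle=.044,fence=.042,stand=0,key=.005,sink=.01,clamp=0)
for n in Z:
    for c in("top","side"):
        for r in arm.place_of(c,n)[:3]: print(n,c,np.round(r["point"],1),round(r["conf"],2),np.round(at(c,r["point"],Z[n]),3))
s=arm.observe(); print(s["clock"],s["position"],s["ee_rot"],s["force"],s["width"])
print(R.from_rotvec(s["ee_rot"]).as_matrix().round(3))
E
```

```text
top [[0.057, 0.978, -0.199, 0.169], [-0.998, 0.056, -0.012, 0.022], [-0.001, 0.199, 0.98, 1.694], [0.0, 0.0, 0.0, 1.0]] [[462.0, 0.0, 321.0], [0.0, 462.0, 197.0], [0.0, 0.0, 1.0]] ['intrinsics', 'pose']
side [[-0.953, 0.227, -0.201, 0.236], [-0.303, -0.679, 0.669, 0.954], [0.016, 0.698, 0.716, 1.062], [0.0, 0.0, 0.0, 1.0]] [[445.0, 0.0, 324.0], [0.0, 445.0, 199.0], [0.0, 0.0, 1.0]] ['intrinsics', 'pose']
slot top [265.7 177.6] 0.91 [0.225 0.524 0.076]
slot top [186.1 284.8] 0.78 [0.529 0.173 0.076]
slot top [133.  339.1] 0.6 [ 0.74  -0.012  0.076]
slot side [274.1 393.1] 0.79 [0.254 0.239 0.076]
slot side [228.6 306.4] 0.78 [0.526 0.161 0.076]
slot side [378.5 376.2] 0.62 [0.234 0.526 0.076]
axle top [265.8 261.5] 0.92 [0.243 0.238 0.044]
axle top [266.8 176.1] 0.87 [0.222 0.539 0.044]
axle top [190.4 289.1] 0.84 [0.521 0.159 0.044]
axle side [283.4 392.1] 0.93 [0.251 0.246 0.044]
axle side [233.3 305.8] 0.83 [0.531 0.153 0.044]
axle side [388.2 376.6] 0.71 [0.228 0.534 0.044]
fence top [228.1 260.6] 0.67 [0.377 0.252 0.042]
fence top [154.9 285.2] 0.58 [0.655 0.184 0.042]
fence top 
[... 360 characters left out ...]
79.4] 0.55 [ 0.505 -0.176  0.005]
key side [177.6 344. ] 0.58 [ 0.499 -0.158  0.005]
sink top [161.8 286. ] 0.47 [0.638 0.182 0.01 ]
sink side [238.3 270.9] 0.56 [0.635 0.179 0.01 ]
clamp top [266.3 183.5] 0.96 [0.227 0.526 0.   ]
clamp top [188.  290.4] 0.85 [0.54  0.159 0.   ]
clamp top [261.9 260.1] 0.82 [0.258 0.25  0.   ]
clamp side [242.6 306.2] 0.79 [0.531 0.153 0.   ]
clamp side [292.2 393.1] 0.76 [0.243 0.243 0.   ]
clamp side [394.7 371.3] 0.56 [0.236 0.534 0.   ]
0.8 [ 0.23746423 -0.57813068  0.40475724] [ 3.08207230e+00  6.08320517e-01 -3.17054379e-05] [-0.9529412  -0.25502748 -0.87567226] 0.9975488190520796
[[ 0.925  0.38  -0.   ]
 [ 0.38  -0.925 -0.   ]
 [-0.     0.    -1.   ]]
```

View pics/top0.png

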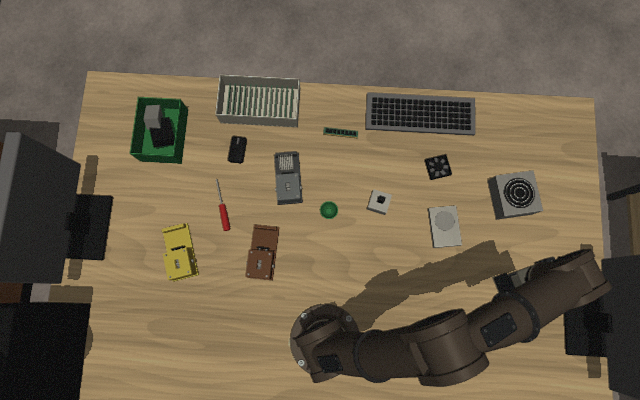

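View pics/side0.png

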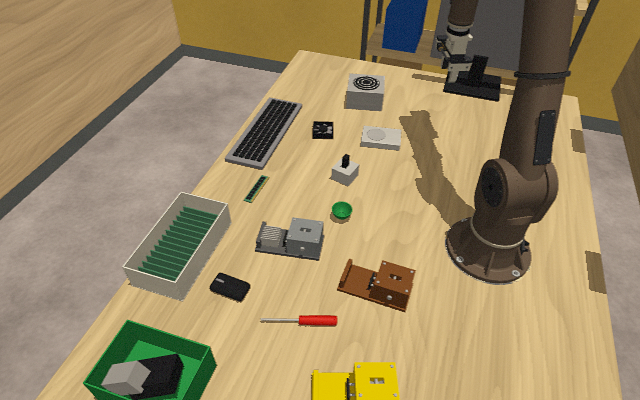

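The top view shows the grey clamp at about (190,288) with its fence up the picture, and the stand with the black key at (201,379). The brown (263,252) and yellow (180,250) clamps are look-alikes. In the side view the grey clamp is at (240,290) and the key and stand at (170,345). Next I'll fit poses to the silhouettes.

```bash
cat >> h.py <<'E'
from scipy.optimize import minimize
def box(x0,x1,y0,y1,z0,z1): return np.array([[x,y,z] for x in(x0,x1) for y in(y0,y1) for z in(z0,z1)])/1000
CL=[box(-50,145,-47,47,0,10),box(-47,47,-47,47,0,76),box(129,145,-40,40,0,42),box(79,129,-25,25,10,45)]
ST=[box(-35,35,-35,35,0,50)]
def mask(cam,B,p,S=8):
    m=np.zeros((400*S//2,640*S//2),np.uint8); c,s=np.cos(p[2]),np.sin(p[2])
    for b in B:
        w=b@np.array([[c,s,0],[-s,c,0],[0,0,1]])+[p[0],p[1],0]
        px=np.array([proj(cam,q)[::-1] for q in w])
        cv2.fillConvexPoly(m,cv2.convexHull(np.round((px+.5)*S/2).astype(np.int32)),1)
    return cv2.resize(m.astype(np.float32),(640,400),interpolation=cv2.INTER_AREA)
def fit(B,masks,p0):
    f=lambda p:sum(np.abs(mask(c,B,p)-m).sum()/m.sum() for c,m in masks.items())
    r=minimize(f,p0,method="Nelder-Mead",options=dict(initial_simplex=np.array(p0)+np.array([[0,0,0],[.01,0,0],[0,.01,0],[0,0,.15]]),maxiter=90))
    return r.x,r.fun
E
python3 - <<'E'
from h import *
im={c:arm.get_image(c)[:,:,::-1] for c in("top","side")}
for n,B,p0 in(("clamp",CL,[.53,.156,.1]),("stand",ST,[.508,-.18,.3])):
    M={}
    for c in im:
        t=proj(c,[p0[0],p0[1],.03]); rs=arm.silhouettes(c,n); rs=[r for r in rs if np.hypot(*(np.array(r["point"])-t))<25]
        if rs: M[c]=rs[0]["region"].astype(np.float32); print(n,c,rs[0]["conf"],M[c].sum())
    for k in (M,*({c:M[c]} for c in M)): print(n,list(k),*fit(B,k,p0))
def crop(c,x,y,s=8): return cv2.resize(im[c][y:y+38,x:x+50],None,fx=s,fy=s,interpolation=cv2.INTER_CUBIC)
cv2.imwrite("pics/m1.png",np.vstack([np.hstack([crop("top",262,160),crop("top",355,184)]),np.hstack([crop("side",275,210),crop("side",320,150)])]))
E
```

```text
clamp top 0.61 1156.0
clamp side 0.87 1851.0Traceback (most recent call last):
  File "<stdin>", line 8, in <module>
  File "h.py", line 29, in fit
    r=minimize(f,p0,method="Nelder-Mead",options=dict(initial_simplex=np.array(p0)+np.array([[0,0,0],[.01,0,0],[0,.01,0],[0,0,.15]]),maxiter=90))
    res = _minimize_neldermead(fun, x0, args, callback, bounds=bounds,
                               **options)
    fsim[j] = func(sim[j])
              ~~~~^^^^^^^^
    fx = function(np.copy(x), *(wrapper_args + args))
  File "h.py", line 28, in <lambda>
    f=lambda p:sum(np.abs(mask(c,B,p)-m).sum()/m.sum() for c,m in masks.items())
               ~~~^^^^^^^^^^^^^^^^^^^^^^^^^^^^^^^^^^^^^^^^^^^^^^^^^^^^^^^^^^^^^^
  File "h.py", line 28, in <genexpr>
    f=lambda p:sum(np.abs(mask(c,B,p)-m).sum()/m.sum() for c,m in masks.items())
                          ~~~~^^^^^^^
  File "h.py", line 24, in mask
    px=np.array([proj(cam,q)[::-1] for q in w])
                 ~~~~^^^^^^^
  File "h.py", line 10, in proj
    c=arm.get_calibration(cam);K=np.array(c["intrinsics"]);T=np.array(c["pose"])
ValueError: time passes only in moves, steps and waits
```

```bash
sed -i 's/arm\.get_calibration(cam)/CAL(cam)/; s/^from scipy.spatial/import functools\nfrom scipy.spatial/' h.py; sed -i '4a CAL=functools.lru_cache(arm.get_calibration)' h.py; cat > m.py <<'E'
from h import *
im={c:arm.get_image(c)[:,:,::-1] for c in("top","side")}
def crop(c,x,y,s=8): return cv2.resize(im[c][y:y+38,x:x+50],None,fx=s,fy=s,interpolation=cv2.INTER_CUBIC)
cv2.imwrite("pics/m1.png",np.vstack([np.hstack([crop("top",262,160),crop("top",355,184)]),np.hstack([crop("side",275,210),crop("side",320,150)])])[:600])
for n,B,p0 in(("clamp",CL,[.53,.156,.1]),("stand",ST,[.508,-.18,.3])):
    M={}
    for c in im:
        t=proj(c,[p0[0],p0[1],.03]); rs=arm.silhouettes(c,n); rs=[r for r in rs if np.hypot(*(np.array(r["point"])-t))<25]
        if rs: M[c]=rs[0]["region"].astype(np.float32); print(n,c,rs[0]["conf"],M[c].sum())
    np.savez(f"{n}.npz",**M)
    for k in (M,*({c:M[c]} for c in M)): print(n,list(k),*fit(B,k,p0))
E
python3 m.py
```

```text
clamp top 0.82 1118.0
clamp side 0.65 1842.0
clamp ['top', 'side'] [0.52907281 0.16497536 0.14601447] 0.5310037136077881
clamp ['top'] [0.52949382 0.1641878  0.16425016] 0.24988819658756256
clamp ['side'] [0.52819633 0.1669758  0.14064521] 0.27168160676956177
stand top 0.76 348.0
stand side 0.91 456.0
stand ['top', 'side'] [ 0.50186545 -0.16788382  0.40449379] 0.9540513157844543
stand ['top'] [ 0.5012727  -0.17050484 -0.26070352] 0.254489928483963
stand ['side'] [ 0.50132633 -0.16574664  0.42391223] 0.38075658679008484
```

View pics/m1.png

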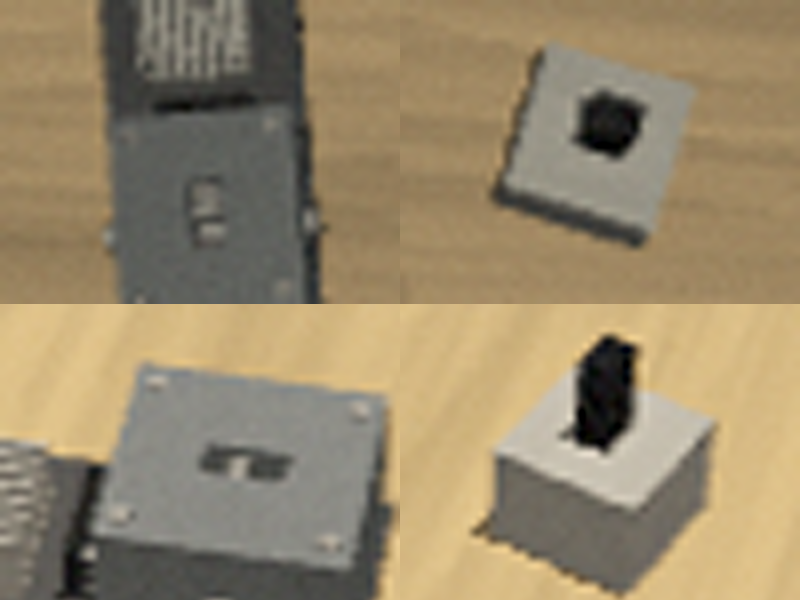

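The crops show sharp cover and stand-top corners, and the teeth visible through the slot. I'll use those corners directly.

```bash
python3 - <<'E'
from h import *
def T(u,v,x,y,u0,v0): return [y+(v-v0)/8-.44,x+(u-u0)/8-.44]
def sq(cam,pts,z,n):
    P=np.array([at(cam,p,z)[:2] for p in pts]); e=np.diff(np.vstack([P,P[:1]]),axis=0)
    a=[np.degrees(np.arctan2(v[1],v[0]))%90 for v in e]; print(n,P.mean(0).round(4),np.linalg.norm(e,axis=1).round(3),np.round(a,1))
sq("top",[T(*p,355,184,400,0) for p in((545,42),(695,88),(648,235),(505,185))],.05,"stand top")
sq("side",[T(*p,320,150,400,304) for p in((497,455),(630,508),(715,422),(590,368))],.05,"stand side")
sq("side",[T(*p,275,210,0,304) for p in((140,365),(385,400),(355,568),(95,540))],.076,"clamp side")
a,b=T(112,122,262,160,0,0),T(292,103,262,160,0,0); A,B=at("top",a,.076),at("top",b,.076); d=A-B; print("clamp top edge",A,B,np.linalg.norm(d),np.degrees(np.arctan2(-d[0],d[1])))
print("slot top",at("top",T(207,211,262,160,0,0),.076),"side",at("side",T(247,463,275,210,0,304),.076))
d=(A-B)/np.linalg.norm(A-B);f=np.array([d[1],-d[0],0]);print("axle from top edge",(A+B)/2-.047*f)
print("key top: top",at("top",T(610,112,355,184,400,0),.095),"side",at("side",T(608,345,320,150,400,304),.095))
E
```

```text
stand top [ 0.4999 -0.1706] [0.071 0.072 0.068 0.069] [75.7 74.3 73.6 76.8]
stand side [ 0.4988 -0.1676] [0.064 0.068 0.063 0.071] [77.4 72.6 74.2 72. ]
clamp side [0.5283 0.1669] [0.093 0.08  0.093 0.085] [ 7.6 10.1 10.5  9.6]
clamp top edge [0.56851688 0.20958614 0.076     ] [0.58196699 0.12906599 0.076     ] 0.08163577668601299 9.483153506944026
slot top [0.5298758  0.16383014 0.076     ] side [0.52765943 0.16501557 0.076     ]
axle from top edge [0.52888423 0.16158245 0.076     ]
key top: top [ 0.50243255 -0.17011357  0.095     ] side [ 0.50303474 -0.17437226  0.095     ]
```

```bash
python3 - <<'E'
from h import *
for c in("top","side"):
    im=cv2.imread(f"pics/{c}0.png").max(axis=2); t=proj(c,[.5,-.17,.075]).round().astype(int)
    m=np.zeros((400,640),np.float32); w=11
    m[t[0]-w:t[0]+w,t[1]-w:t[1]+w]=im[t[0]-w:t[0]+w,t[1]-w:t[1]+w]<70
    for th in (-15,75):
        r=fit([box(-9,9,-12,12,50,95)],{c:m},[.5,-.17,np.radians(th)]); print(c,m.sum(),th,r[0][:2].round(4),np.degrees(r[0][2]).round(1),r[1])
        f=lambda p:np.abs(mask(c,[box(-9,9,-12,12,50,95)],[p[0],p[1],np.radians(th)])-m).sum()/m.sum()
        r=minimize(f,[.5,-.17],method="Nelder-Mead",options=dict(initial_simplex=[[.5,-.17],[.505,-.17],[.5,-.165]])); print("  fixed",r.x.round(4),r.fun)
E
```

```text
top 51.0 -15 [ 0.5004 -0.1717] -10.1 0.31617647409439087
  fixed [ 0.5007 -0.172 ] 0.3026960790157318
top 51.0 75 [ 0.5004 -0.1719] 81.5 0.4105392098426819
  fixed [ 0.4998 -0.171 ] 0.4362744987010956
side 79.0 -15 [ 0.5026 -0.1705] 2.3 0.2405063360929489
  fixed [ 0.5031 -0.1694] 0.37974682450294495
side 79.0 75 [ 0.5028 -0.1708] 102.6 0.28560125827789307
  fixed [ 0.5022 -0.1694] 0.4833860695362091
```

```bash
cat >> h.py <<'E'
def go(x,y,z,yaw):  # shift in tool axes and roll to bring TCP there with tool y at yaw (deg)
    s=arm.observe(); M=R.from_rotvec(s["ee_rot"]).as_matrix(); d=M.T@(np.array([x,y,z])-s["position"])
    a=np.degrees(np.arctan2(M[1,1],M[0,1])); r=-np.radians((yaw-a+180)%360-180)
    print("t",round(s["clock"],2),"pos",s["position"].round(4),"yaw",a.round(2),"tilt",M[:,2].round(3),"| shift",d.round(4),"roll",r.round(3))
E
python3 -m inch '.04 -.028 0 -.092 .06; .08 -.056 0 -.184 .06; .12 -.084 0 -.276 .06; .16 -.111 .02 -.368 .06; .2 -.139 .04 -.46 .06' 60
python3 -c "
from h import *
go(.5,-.1705,.30,-15)"
```

```text
clock: 1.8
position: [0.3681, -0.3759, 0.367]
ee_rot: [2.858, 1.299, 0.002]
force: [0.7, -0.6, -0.6]
width: 0.667
gripper_force: 0.0
t 1.8 pos [ 0.3681 -0.3759  0.367 ] yaw -41.1 tilt [ 0.002 -0.002 -1.   ] | shift [ 0.2415 -0.0358  0.0669] roll -0.456
```

```bash
python3 -m inch '.048 -.007 .005 -.091 .06; .097 -.014 .01 -.182 .06; .145 -.021 .025 -.274 .06; .193 -.029 .045 -.365 .06; .24 -.036 .065 -.456 .06'
python3 -m inch '0 0 0 0 .05;0 0 0 0 .05' 
python3 -c "
from h import *
go(.5005,-.1708,.232,-15)"
```

```text
clock: 2.3
position: [0.497, -0.1756, 0.3034]
ee_rot: [2.491, 1.912, 0.001]
force: [0.9, -0.4, -1.1]
width: 0.655
gripper_force: 0.0
clock: 2.5
position: [0.4965, -0.1762, 0.3031]
ee_rot: [-2.493, -1.911, 0.001]
force: [-0.7, -0.3, 0.3]
width: 0.559
gripper_force: 0.0
t 2.5 pos [ 0.4965 -0.1762  0.3031] yaw -15.06 tilt [-0.001  0.001 -1.   ] | shift [0.0063 0.0025 0.0711] roll -0.001
```

```bash
python3 -m inch '.006 .0025 .035 0 .05; .006 .0025 .055 0 .05; .006 .0025 .068 0 .05;.006 .0025 .0715 0 .05;.006 .0025 .0715 0 .03' 5
python3 - <<'E'
from h import *
for c in("top","side"):
    im=arm.get_image(c)[:,:,::-1]; y,x=proj(c,[.5,-.17,.09]).astype(int); cv2.imwrite(f"/tmp/{c}.png",cv2.resize(im[y-25:y+25,x-33:x+33],None,fx=6,fy=6,interpolation=cv2.INTER_CUBIC))
cv2.imwrite("pics/g.png",np.hstack([cv2.imread(f"/tmp/{c}.png") for c in("top","side")]))
go(.5005,-.1708,.232,-15)
E
```

```text
clock: 3.0
position: [0.4999, -0.173, 0.2323]
ee_rot: [2.497, 1.906, -0.0]
force: [0.5, -0.3, -0.4]
width: 0.497
gripper_force: 0.0
t 3.1 pos [ 0.5004 -0.1727  0.233 ] yaw -15.24 tilt [ 0.001 -0.001 -1.   ] | shift [ 0.0018 -0.0004  0.001 ] roll -0.004
```

View pics/g.png

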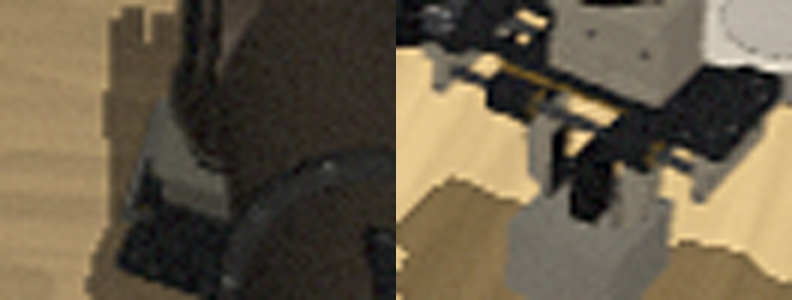

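The side view shows the handle (590,180) between the two fingers (550 and 635). I'll close gently.

```bash
python3 -m inch '0 0 0 0 .024;0 0 0 0 .02; 0 0 0 0 .016; 0 0 0 0 .012;0 0 0 0 .01' 5; python3 -m inch '0 0 0 0 .01;0 0 0 0 .01'; python3 -c "
from h import *
print(arm.observe()['ft_torque']);go(.5005,-.1708,.232,-15)"
```

```text
clock: 3.6
position: [0.5003, -0.1722, 0.2325]
ee_rot: [2.495, 1.908, 0.0]
force: [-0.8, -0.3, 7.1]
width: 0.194
gripper_force: 5.0
clock: 3.8
position: [0.5002, -0.1722, 0.2325]
ee_rot: [2.495, 1.908, 0.0]
force: [-1.8, -0.9, 5.9]
width: 0.195
gripper_force: 5.0
[-0.01304652  0.26018994  0.02752974]
t 3.8 pos [ 0.5002 -0.1722  0.2325] yaw -15.19 tilt [ 0.001 -0.    -1.   ] | shift [ 0.0014 -0.0001  0.0005] roll -0.003
```

```bash
python3 -m inch '0 0 0 0 .01;0 0 0 0 .01;0 0 0 0 .01' 60; python3 -c "
from h import *
go(.5,-.17,.2325,-15);print(arm.observe()['ft_torque'])"; python3 -m inch '0 0 -.01 0 .01;0 0 -.025 0 .01; 0 0 -.045 0 .01;0 0 -.07 0 .01; 0 0 -.1 0 .01'; python3 - <<'E'
from h import *
print(arm.observe()["force"],arm.observe()["ft_torque"])
go(.529,.1645,.3275,9.5)
E
```

```text
clock: 4.1
position: [0.5003, -0.1722, 0.2325]
ee_rot: [2.495, 1.908, 0.0]
force: [-1.2, 0.3, 7.0]
width: 0.195
gripper_force: 60.0
t 4.1 pos [ 0.5003 -0.1722  0.2325] yaw -15.19 tilt [ 0.001 -0.    -1.   ] | shift [ 0.002  -0.0008 -0.    ] roll -0.003
[-0.00216004  0.20096    -0.02609795]
clock: 4.6
position: [0.4996, -0.172, 0.3328]
ee_rot: [-2.494, -1.908, 0.001]
force: [0.5, -0.4, -0.5]
width: 0.195
gripper_force: 60.0
[ 0.5144373  -0.43211245 -0.46146335] [-0.08096524 -0.11167693  0.00990566]
t 4.6 pos [ 0.4996 -0.172   0.3328] yaw -15.17 tilt [-0.002  0.001 -1.   ] | shift [ 0.3324 -0.0597  0.0055] roll -0.431
```

```bash
python3 -m inch '.04 -.007 0 -.06 .01;.085 -.016 0 -.12 .01; .13 -.025 0 -.18 .01;.175 -.034 0 -.24 .01; .22 -.042 0 -.3 .01'; python3 - <<'E'
from h import *
go(.529,.1645,.3275,9.5)
E
```

```text
clock: 5.1
position: [0.5168, 0.0529, 0.3327]
ee_rot: [2.18, 2.262, 0.0]
force: [1.4, -0.1, -1.0]
width: 0.193
gripper_force: 60.0
t 5.1 pos [0.5168 0.0529 0.3327] yaw 2.13 tilt [ 0. -0. -1.] | shift [0.1111 0.0163 0.0052] roll -0.129
```

```bash
python3 -m inch '.035 .005 0 -.04 .01;.075 .011 0.002 -.08 .01; .1 .015 .005 -.129 .01;.108 .016 .005 -.129 .01; .108 .016 .005 -.129 .01'; python3 - <<'E'
from h import *
go(.529,.1645,.3275,9.5)
for c in("top","side"):
    im=arm.get_image(c)[:,:,::-1]; y,x=proj(c,[.529,.1645,.076]).astype(int); cv2.imwrite(f"/tmp/{c}.png",cv2.resize(im[y-30:y+30,x-33:x+33],None,fx=6,fy=6,interpolation=cv2.INTER_CUBIC)); print(c,x,y)
    for n,z in (("slot",.076),("key",.1)):
        for r in arm.place_of(c,n)[:3]: print(n,c,np.round(r["point"],1),round(r["conf"],2),np.round(at(c,r["point"],z),4))
cv2.imwrite("pics/h1.png",np.hstack([cv2.imread(f"/tmp/{c}.png") for c in("top","side")]))
E
```

```text
clock: 5.6
position: [0.5292, 0.1607, 0.3273]
ee_rot: [-2.03, -2.397, -0.0]
force: [-0.7, -0.6, -0.7]
width: 0.197
gripper_force: 60.0
t 5.6 pos [0.5292 0.1607 0.3273] yaw 9.46 tilt [-0.  0. -1.] | shift [ 0.0038  0.0004 -0.0002] roll -0.001
top 287 186
slot top [265.7 180.7] 0.9 [0.2256 0.5135 0.076 ]
slot top [265.3 255.7] 0.6 [0.2418 0.2536 0.076 ]
key top [204.1 224.2] 0.44 [0.4466 0.3788 0.1   ]
side 305 229
slot side [224.9 307.9] 0.83 [0.5266 0.1463 0.076 ]
slot side [381.5 377.1] 0.8 [0.2307 0.5322 0.076 ]
slot side [277.8 395.6] 0.56 [0.2453 0.2483 0.076 ]
key side [222.7 302.8] 0.62 [0.5361 0.1627 0.1   ]
```

View pics/h1.png

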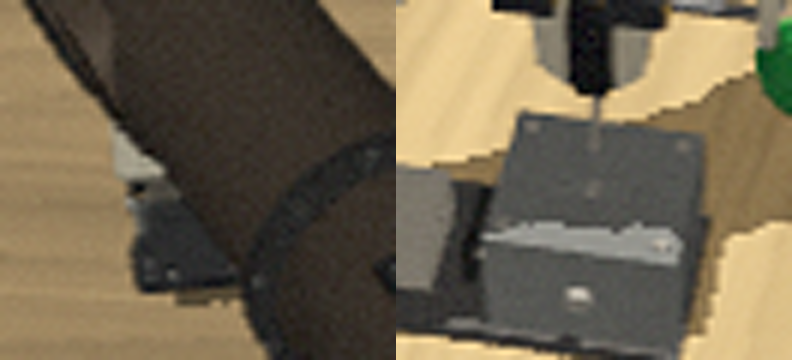

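The side view shows the blade hanging straight, its tip at crop (597,150). The bright tooth in the slot is at (592,188), in the arm's shadow.

```bash
python3 - <<'E'
from h import *
f=lambda u,v:[229-30+v/6-.42,305-33+(u-396)/6-.42]
print("tip meas",f(597,150),"pred",proj("side",[.5292,.1607,.0998]),"at z",at("side",f(597,150),.0998))
print("cover corners",*[at("side",f(*p),.076).round(4) for p in((520,112),(705,135),(683,262),(485,235))], np.mean([at("side",f(*p),.076) for p in((520,112),(705,135),(683,262),(485,235))],0))
im=arm.get_image("side"); y,x=229,305
a=im[y-16:y+16,x-21:x+21,::-1].astype(float); g=np.clip((a-30)*3,0,255).astype(np.uint8)
cv2.imwrite("pics/h2.png",cv2.resize(g,None,fx=16,fy=16,interpolation=cv2.INTER_CUBIC))
E
```

```text
tip meas [223.58, 305.08] pred [222.83386795 305.3048097 ] at z [0.52886996 0.16358778 0.0998    ]
cover corners [0.5806 0.1325 0.076 ] [0.4889 0.118  0.076 ] [0.4744 0.1974 0.076 ] [0.5688 0.2115 0.076 ] [0.52818749 0.16484391 0.076     ]
```

View pics/h2.png

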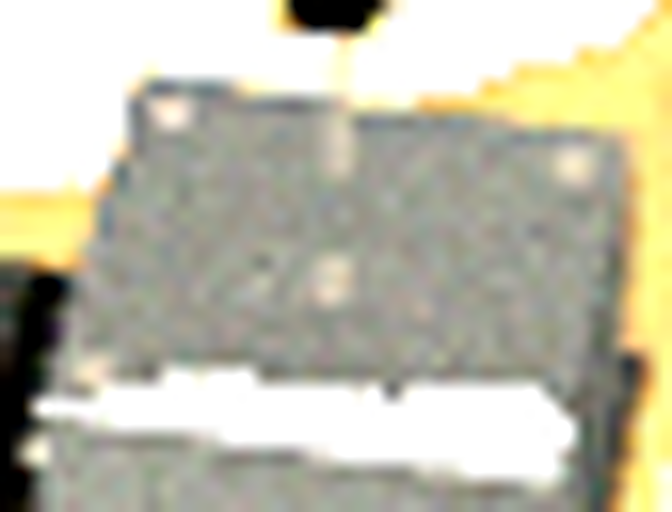

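```bash
python3 - <<'E'
from h import *
f=lambda u,v:[229-16+v/16-.47,305-21+u/16-.47]
o=np.array([.5282,.1648]);c,s=np.cos(np.radians(9.5)),np.sin(np.radians(9.5))
for n,p,z in(("tooth",(333,278),.071),("tip",(340,180),.0998),("dot1",(262,262),.076),("dot2",(400,290),.076),("shot3",(172,110),.076),("s2",(575,165),.076),("s1",(95,370),.076)):
    w=at("side",f(*p),z); d=w[:2]-o; print(n,w.round(4),"clamp",(1000*np.array([c*d[0]+s*d[1],-s*d[0]+c*d[1]])).round(1))
im=cv2.imread("pics/top0.png"); im2=cv2.imread("pics/side0.png")
# rectified cover from first pictures
E
```

```text
tooth [0.5316 0.1637 0.071 ] clamp [ 3.1 -1.6]
tip [0.5294 0.1646 0.0998] clamp [ 1.2 -0.4]
dot1 [0.5436 0.1682 0.076 ] clamp [15.7  0.8]
dot2 [0.5176 0.1666 0.076 ] clamp [-10.1   3.5]
shot3 [0.5719 0.1387 0.076 ] clamp [ 38.8 -33. ]
s2 [0.4969 0.128  0.076 ] clamp [-37.  -31.2]
s1 [0.5633 0.2015 0.076 ] clamp [40.7 30.4]
```

```bash
python3 -m inch '0 -.007 0 0 .01;0 -.007 .01 0 .01;0 -.007 .018 0 .01;0 -.007 .021 0 .01;0 -.007 .021 0 .01'; for i in 1; do python3 -m inch '0 0 .0015 0 .01;0 0 .0015 0 .01'; done
```

```text
clock: 6.45
position: [0.5223, 0.1584, 0.3051]
ee_rot: [-2.031, -2.395, 0.002]
force: [-0.3, -0.6, 0.0]
width: 0.193
gripper_force: 60.0
clock: 6.65
position: [0.5226, 0.1586, 0.3045]
ee_rot: [2.032, 2.396, 0.0]
force: [0.5, -0.5, 0.1]
width: 0.192
gripper_force: 60.0
```

```bash
python3 -m inch '0 0 .0015 0 .01;0 0 .0015 0 .01'
```

```text
clock: 6.85
position: [0.5227, 0.1587, 0.3033]
ee_rot: [2.032, 2.396, 0.001]
force: [0.2, 0.7, 2.1]
width: 0.193
gripper_force: 60.0
```

```bash
python3 -m inch '0 0 .0015 0 .01;0 0 .0015 0 .01'
```

```text
clock: 7.05
position: [0.5227, 0.1588, 0.3025]
ee_rot: [2.031, 2.395, 0.002]
force: [-1.9, -0.6, 9.3]
width: 0.19
gripper_force: 60.0
```

Contact at tip height 76 mm means the blade is on the cover, so it's off sideways. I'll lift slightly and try 3 mm in +y.

```bash
python3 -m inch '0 0 -.004 0 .01;.003 0 -.004 0 .01;.003 0 -.0015 0 .01;.003 0 0 0 .01;.003 0 0 0 .01'
```

```text
clock: 7.55
position: [0.5218, 0.1614, 0.301]
ee_rot: [-2.032, -2.396, 0.001]
force: [-0.2, -0.5, -0.1]
width: 0.192
gripper_force: 60.0
```

It's through the cover. I'll go on down.

```bash
python3 -m inch '0 0 .001 0 .01;0 0 .002 0 .01;0 0 .002 0 .01'
```

```text
clock: 7.85
position: [0.522, 0.1614, 0.2993]
ee_rot: [-2.032, -2.396, 0.0]
force: [0.5, -0.2, -1.1]
width: 0.192
gripper_force: 60.0
```

```bash
python3 -m inch '0 0 .001 0 .01;0 0 .002 0 .01;0 0 .003 0 .01;0 0 .003 0 .01'
```

```text
clock: 8.25
position: [0.522, 0.1615, 0.2964]
ee_rot: [-2.032, -2.396, 0.0]
force: [0.7, -0.2, -0.3]
width: 0.192
gripper_force: 60.0
```

```bash
python3 -m inch '0 0 .001 0 .01;0 0 .002 0 .01;0 0 .003 0 .01;0 0 .003 0 .01'; python3 -c "
from h import *
go(.529,.1645,.2915,9.5);print(arm.observe()['force'],arm.observe()['ft_torque'])"
```

```text
clock: 8.65
position: [0.522, 0.1614, 0.2933]
ee_rot: [-2.032, -2.396, 0.0]
force: [-0.1, -0.3, 0.2]
width: 0.192
gripper_force: 60.0
t 8.65 pos [0.522  0.1614 0.2933] yaw 9.39 tilt [-0. -0. -1.] | shift [0.0019 0.0074 0.0018] roll -0.002
[-0.06680142 -0.3036755   0.18322947] [-0.03421719 -0.08904803  0.03865729]
```

```bash
python3 -m inch '0 0 .001 0 .01;0 0 .002 0 .01;0 .001 .002 0 .01;0 .002 .002 0 .01;0 .003 .002 0 .01'|sed -n '1,2p;4p'; python3 -m inch '0 .001 0 0 .01;0 .002 0 0 .01;0 .003 0 0 .01'|sed -n '1,2p;4p'
```

```text
clock: 9.15
position: [0.5251, 0.162, 0.2916]
force: [0.8, 0.2, -0.3]
clock: 9.45
position: [0.5271, 0.1624, 0.2912]
force: [-6.4, -1.5, 3.6]
```

```bash
python3 -m inch '0 .001 0 0 .01;0 .002 0 0 .01;0 .003 0 0 .01'|sed -n '1,2p;4p'
```

```text
clock: 9.75
position: [0.53, 0.1629, 0.2912]
force: [-4.5, -0.1, 1.6]
```

```bash
python3 -m inch '0 .001 0 0 .01;0 .002 0 0 .01;0 .003 0 0 .01'|sed -n '1,2p;4p'
```

```text
clock: 10.05
position: [0.5328, 0.1633, 0.2909]
force: [-5.9, -1.0, -0.1]
```

```bash
python3 -m inch '0 .001 0 0 .01;0 .002 0 0 .01;0 .003 0 0 .01'|sed -n '1,2p;4p'; python3 -m inch '0 .001 0 0 .01;0 .002 0 0 .01;0 .003 0 0 .01'|sed -n '1,2p;4p';python3 -m inch '0 -.004 0 0 .01; 0 -.012 0 0 .01;0 -.019 0 0 .01; 0 -.023 0 0 .01;0 -.023 0 0 .01'|sed -n '1,2p;4p'
```

```text
clock: 10.35
position: [0.5354, 0.1637, 0.2906]
force: [-5.8, -0.9, -1.5]
clock: 10.65
position: [0.5385, 0.1641, 0.2906]
force: [-5.5, -1.4, -0.1]
clock: 11.15
position: [0.5175, 0.1609, 0.2926]
force: [2.8, 1.4, 3.5]
```

I forgot to lift on the way back, so the blade turned the wheel back by one sweep. No harm done: I'll sweep again, and lift before returning from now on.

```bash
python3 -m inch '0 .004 0 0 .01;0 .007 0 0 .01;0 .009 0 0 .01;0 .011 0 0 .01;0 .013 0 0 .01'|sed -n '1,2p;4p'; python3 -m inch '0 .002 0 0 .01;0 .004 0 0 .01;0 .006 0 0 .01'|sed -n '1,2p;4p'; python3 -m inch '0 .002 0 0 .01;0 .004 0 0 .01'|sed -n '1,2p;4p'
```

```text
clock: 11.65
position: [0.5294, 0.1627, 0.291]
force: [-5.5, 0.8, 2.5]
clock: 11.95
position: [0.5344, 0.1635, 0.2905]
force: [-6.6, -0.7, -1.3]
clock: 12.15
position: [0.5383, 0.1642, 0.2905]
force: [-6.4, -1.2, -0.9]
```

```bash
python3 -m inch '0 -.001 -.006 0 .01;0 -.001 -.016 0 .01;0 -.011 -.016 0 .01;0 -.0215 -.016 0 .01;0 -.0215 -.015 0 .01'|sed -n '1,2p;4p'; python3 -m inch '0 0 .004 0 .01;0 0 .007 0 .01;0 0 .009 0 .01;0 0 .011 0 .01'|sed -n '1,2p;4p'
```

```text
clock: 12.65
position: [0.5169, 0.1607, 0.3067]
force: [0.6, 0.8, -0.4]
clock: 13.05
position: [0.5187, 0.1609, 0.295]
force: [0.5, 0.5, -0.2]
```

```bash
python3 -m inch '0 0 .002 0 .01;0 0 .004 0 .01;0 .002 .004 0 .01;0 .004 .004 0 .01;0 .006 .004 0 .01'|sed -n '1,2p;4p'; python3 -m inch '0 .002 0 0 .01;0 .004 0 0 .01;0 .006 0 0 .01'|sed -n '1,2p;4p'; python3 -m inch '0 .002 0 0 .01;0 .004 0 0 .01;0 .006 0 0 .01'|sed -n '1,2p;4p';python3 -m inch '0 .0015 0 0 .01;0 .003 0 0 .01;0 .003 0 0 .01'|sed -n '1,2p;4p'; python3 - <<'E'
from h import *
im=arm.get_image("side");y,x=proj("side",[.59,.172,.03]).astype(int)
cv2.imwrite("pics/s2.png",np.hstack([cv2.resize(i[y-20:y+20,x-20:x+24],None,fx=9,fy=9,interpolation=cv2.INTER_CUBIC) for i in(cv2.imread("pics/side0.png"),im[:,:,::-1])]))
print(x,y)
E
```

```text
clock: 13.55
position: [0.5239, 0.1618, 0.2913]
force: [-5.3, -0.7, 2.4]
clock: 13.85
position: [0.5298, 0.1628, 0.2913]
force: [-6.7, -1.3, 1.9]
clock: 14.15
position: [0.5353, 0.1636, 0.2908]
force: [-6.3, -0.7, -1.2]
clock: 14.45
position: [0.5386, 0.1642, 0.2909]
force: [-5.4, -1.1, 0.2]
285 236
```

View pics/s2.png

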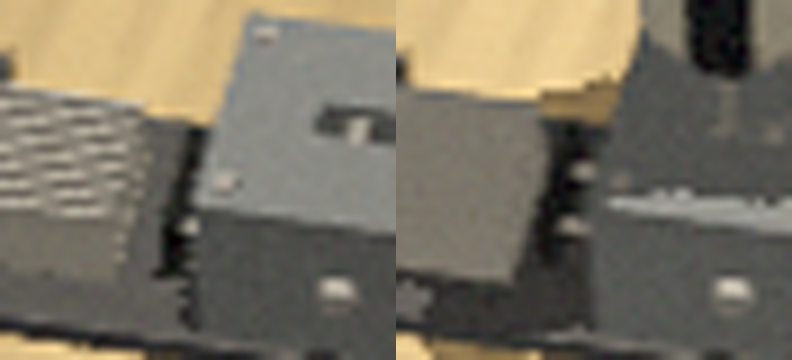

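The right half shows the pad (dark edge at 545) nearly at the sink's face. Torque at the sweep's end is still about 0.11 N m, so it isn't bearing yet. On the next sweep I'll sample the force finely.

```bash
python3 -m inch '0 -.001 -.006 0 .01;0 -.001 -.016 0 .01;0 -.011 -.016 0 .01;0 -.0215 -.016 0 .01;0 -.0215 -.015 0 .01'|sed -n '1,2p;4p'; python3 -m inch '0 0 .004 0 .01;0 0 .007 0 .01;0 0 .009 0 .01;0 0 .011 0 .01'|sed -n '1,2p;4p'; python3 -m inch '0 0 .002 0 .01;0 0 .004 0 .01;0 .001 .004 0 .01;0 .002 .004 0 .01;0 .004 .004 0 .01'|sed -n '1,2p;4p'
f(){ sed -n '2p;4p'|paste -sd' '; }
python3 -m inch '0 .002 0 0 .01'|f
python3 -m inch '0 .002 0 0 .01'|f
python3 -m inch '0 .002 0 0 .01'|f
python3 -m inch '0 .002 0 0 .01'|f
python3 -m inch '0 .002 0 0 .01'|f
python3 -m inch '0 .002 0 0 .01'|f
python3 -m inch '0 .002 0 0 .01'|f
python3 -m inch '0 .002 0 0 .01'|f
python3 -m inch '0 .001 0 0 .01'|f
python3 -m inch '0 0 0 0 .01'|f
```

```text
clock: 15.0
position: [0.5164, 0.1607, 0.3067]
force: [0.3, -0.9, -1.3]
clock: 15.4
position: [0.5182, 0.1608, 0.2951]
force: [-0.6, -0.1, -1.2]
clock: 15.9
position: [0.5213, 0.1614, 0.2913]
force: [-5.4, -1.1, 2.6]
position: [0.5233, 0.1618, 0.2914] force: [-5.9, -0.7, 0.8]
position: [0.5254, 0.1621, 0.2914] force: [-5.1, -0.5, 1.6]
position: [0.5273, 0.1624, 0.2914] force: [-5.0, -1.6, 3.6]
position: [0.5293, 0.1627, 0.2913] force: [-5.1, -0.6, 1.0]
position: [0.5312, 0.163, 0.2912] force: [-5.4, -1.1, 0.4]
position: [0.533, 0.1632, 0.291] force: [-6.0, -1.2, -1.5]
position: [0.5348, 0.1635, 0.2908] force: [-6.7, -1.6, -1.5]
position: [0.5367, 0.1639, 0.2907] force: [-6.0, -0.8, 0.0]
position: [0.5379, 0.164, 0.2908] force: [-5.0, -0.6, -0.2]
position: [0.538, 0.164, 0.2909] force: [-5.6, -0.6, -0.9]
```

```bash
python3 -m inch '0 -.001 -.006 0 .01;0 -.001 -.016 0 .01;0 -.011 -.016 0 .01;0 -.0215 -.016 0 .01;0 -.0215 -.015 0 .01'|sed -n '1,2p;4p'; python3 -m inch '0 0 .004 0 .01;0 0 .007 0 .01;0 0 .009 0 .01;0 0 .011 0 .01'|sed -n '1,2p;4p'; python3 -m inch '0 0 .002 0 .01;0 0 .004 0 .01;0 .001 .004 0 .01;0 .002 .004 0 .01;0 .004 .004 0 .01'|sed -n '1,2p;4p'
f(){ sed -n '2p;4p'|paste -sd' '; }
python3 -m inch '0 .002 0 0 .01'|f
python3 -m inch '0 .002 0 0 .01'|f
python3 -m inch '0 .002 0 0 .01'|f
python3 -m inch '0 .002 0 0 .01'|f
python3 -m inch '0 .002 0 0 .01'|f
python3 -m inch '0 .002 0 0 .01'|f
```

```text
clock: 17.4
position: [0.5159, 0.1605, 0.3066]
force: [-0.0, -1.2, -0.8]
clock: 17.8
position: [0.5177, 0.1608, 0.2951]
force: [0.0, -0.2, -0.5]
clock: 18.3
position: [0.5208, 0.1613, 0.2913]
force: [-5.4, -0.8, 2.3]
position: [0.5228, 0.1617, 0.2913] force: [-4.7, -1.7, 2.2]
position: [0.5249, 0.162, 0.2914] force: [-4.4, -0.2, 3.1]
position: [0.5268, 0.1623, 0.2914] force: [-6.4, -0.6, 2.8]
position: [0.5288, 0.1626, 0.2914] force: [-4.8, -1.2, 2.8]
position: [0.5307, 0.1629, 0.2913] force: [-5.7, -0.6, 0.3]
position: [0.5326, 0.1632, 0.2911] force: [-5.4, -0.5, -0.9]
```

```bash
f(){ sed -n '2p;4p'|paste -sd' '; }
python3 -m inch '0 .002 0 0 .01'|f
python3 -m inch '0 .002 0 0 .01'|f
python3 -m inch '0 .0015 0 0 .01'|f
python3 -m inch '0 0 0 0 .01'|f
python3 - <<'E'
from h import *
im=arm.get_image("side");y,x=236,285; cv2.imwrite("/tmp/s3.png",im[:,:,::-1])
a=cv2.resize(cv2.imread("pics/side0.png")[y-20:y+20,x-20:x+24],None,fx=9,fy=9,interpolation=cv2.INTER_CUBIC)
b=np.clip(im[y-20:y+20,x-20:x+24,::-1].astype(float)*1.8,0,255).astype(np.uint8)
cv2.imwrite("pics/s3.png",np.hstack([a,cv2.resize(b,None,fx=9,fy=9,interpolation=cv2.INTER_CUBIC)]))
E
```

```text
position: [0.5344, 0.1634, 0.2908] force: [-7.3, -0.4, -2.1]
position: [0.5362, 0.1637, 0.2907] force: [-6.3, -1.1, -1.5]
position: [0.5378, 0.164, 0.2908] force: [-5.6, -0.6, -0.5]
position: [0.5381, 0.1641, 0.2909] force: [-5.5, -0.5, 0.1]
```

View pics/s3.png

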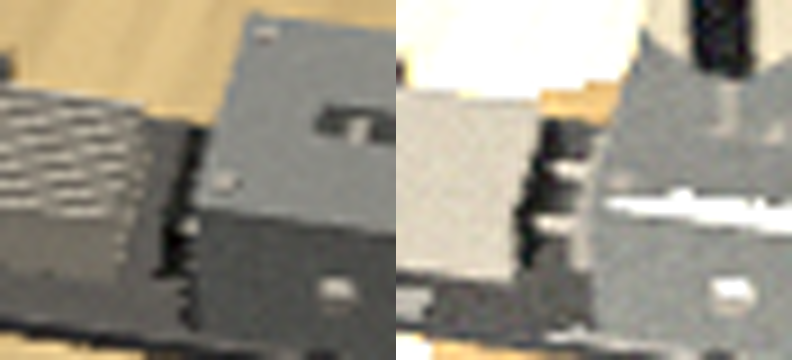

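The pad's dark slab (515–545) now sits right at the sink's face, with the rods extended. The end-of-sweep force is unchanged at 5.5 N, so bearing should come on the next tooth. I'll sample in 1 mm steps.

```bash
python3 -m inch '0 -.001 -.006 0 .01;0 -.001 -.016 0 .01;0 -.011 -.016 0 .01;0 -.0215 -.016 0 .01;0 -.0215 -.015 0 .01'|sed -n '1,2p;4p'; python3 -m inch '0 0 .004 0 .01;0 0 .007 0 .01;0 0 .009 0 .01;0 0 .011 0 .01'|sed -n '1,2p;4p'; python3 -m inch '0 0 .002 0 .01;0 0 .004 0 .01;0 .001 .004 0 .01;0 .002 .004 0 .01;0 .004 .004 0 .01'|sed -n '1,2p;4p'
f(){ sed -n '2p;4p'|paste -sd' '; }
python3 -m inch '0 .001 0 0 .01'|f
python3 -m inch '0 .001 0 0 .01'|f
python3 -m inch '0 .001 0 0 .01'|f
python3 -m inch '0 .001 0 0 .01'|f
python3 -m inch '0 .001 0 0 .01'|f
python3 -m inch '0 .001 0 0 .01'|f
python3 -m inch '0 .001 0 0 .01'|f
python3 -m inch '0 .001 0 0 .01'|f
python3 -m inch '0 .001 0 0 .01'|f
python3 -m inch '0 .001 0 0 .01'|f
```

```text
clock: 19.85
position: [0.5159, 0.1605, 0.3066]
force: [0.2, -0.2, -1.3]
clock: 20.25
position: [0.5177, 0.1608, 0.2951]
force: [-0.4, -0.4, -0.8]
clock: 20.75
position: [0.5207, 0.1614, 0.2913]
force: [-6.1, 0.1, 1.9]
position: [0.522, 0.1615, 0.2914] force: [-5.0, -1.4, 1.9]
position: [0.5232, 0.1617, 0.2915] force: [-5.0, -0.8, 3.0]
position: [0.5243, 0.1618, 0.2915] force: [-5.6, -1.4, 2.8]
position: [0.5253, 0.162, 0.2915] force: [-5.6, -0.8, 2.8]
position: [0.5262, 0.1622, 0.2915] force: [-5.7, -0.9, 4.4]
position: [0.5272, 0.1624, 0.2915] force: [-5.2, -0.7, 3.5]
position: [0.5282, 0.1625, 0.2915] force: [-5.9, -1.3, 3.6]
position: [0.5292, 0.1627, 0.2915] force: [-5.7, -1.3, 3.0]
position: [0.5301, 0.1628, 0.2914] force: [-6.4, -0.9, 1.5]
position: [0.531, 0.1629, 0.2913] force: [-7.0, -0.8, 1.6]
```

```bash
f(){ sed -n '2p;4p'|paste -sd' '; }
python3 -m inch '0 .001 0 0 .01'|f
python3 -m inch '0 .001 0 0 .01'|f
python3 -m inch '0 .001 0 0 .01'|f
python3 -m inch '0 .001 0 0 .01'|f
python3 -m inch '0 .001 0 0 .01'|f
python3 -m inch '0 .001 0 0 .01'|f
python3 -m inch '0 .001 0 0 .01'|f
python3 -m inch '0 .001 0 0 .01'|f
python3 -m inch '0 0 0 0 .01'|f
python3 -m inch '0 0 0 0 .01'|f
```

```text
position: [0.5319, 0.1631, 0.2912] force: [-5.9, -0.8, 0.7]
position: [0.5328, 0.1632, 0.2911] force: [-6.1, -0.8, -0.4]
position: [0.5336, 0.1633, 0.2909] force: [-6.5, -0.4, 0.2]
position: [0.5345, 0.1634, 0.2908] force: [-7.3, -0.8, -1.0]
position: [0.5354, 0.1636, 0.2907] force: [-7.6, -0.8, -0.4]
position: [0.5363, 0.1637, 0.2906] force: [-7.4, -1.1, -1.1]
position: [0.5373, 0.1639, 0.2907] force: [-6.9, -0.8, -0.8]
position: [0.5384, 0.1641, 0.2907] force: [-7.1, -1.1, 0.4]
position: [0.5385, 0.1641, 0.2908] force: [-7.5, -1.1, -0.7]
position: [0.5385, 0.1641, 0.2908] force: [-6.4, -1.4, -0.1]
```

The end-of-sweep force is 7.0 N against 5.5 N before, so the pad has borne for about 0.8 tooth. About 0.65 tooth remains (stop near TCP x = 0.532).

```bash
python3 -m inch '0 -.001 -.006 0 .01;0 -.001 -.016 0 .01;0 -.011 -.016 0 .01;0 -.0215 -.016 0 .01;0 -.0215 -.015 0 .01'|sed -n '1,2p;4p'; python3 -m inch '0 0 .004 0 .01;0 0 .007 0 .01;0 0 .009 0 .01;0 0 .011 0 .01'|sed -n '1,2p;4p'; python3 -m inch '0 0 .002 0 .01;0 0 .004 0 .01;0 .001 .004 0 .01;0 .002 .004 0 .01;0 .004 .004 0 .01'|sed -n '1,2p;4p'
f(){ sed -n '2p;4p'|paste -sd' '; }
python3 -m inch '0 .001 0 0 .01'|f
python3 -m inch '0 .001 0 0 .01'|f
python3 -m inch '0 .001 0 0 .01'|f
python3 -m inch '0 .001 0 0 .01'|f
python3 -m inch '0 .001 0 0 .01'|f
python3 -m inch '0 .001 0 0 .01'|f
python3 -m inch '0 .001 0 0 .01'|f
python3 -m inch '0 .001 0 0 .01'|f
python3 -m inch '0 .001 0 0 .01'|f
python3 -m inch '0 .001 0 0 .01'|f
```

```text
clock: 23.25
position: [0.5165, 0.1607, 0.3067]
force: [0.9, 0.3, -1.2]
clock: 23.65
position: [0.5182, 0.1608, 0.295]
force: [-0.3, -0.4, 0.4]
clock: 24.15
position: [0.5211, 0.1614, 0.2912]
force: [-7.3, -1.3, 3.4]
position: [0.522, 0.1616, 0.2912] force: [-6.6, -1.3, 3.4]
position: [0.5229, 0.1617, 0.2912] force: [-5.4, -1.5, 3.7]
position: [0.5239, 0.1619, 0.2913] force: [-7.2, -0.7, 3.9]
position: [0.5249, 0.162, 0.2913] force: [-7.2, -0.6, 2.9]
position: [0.5257, 0.1622, 0.2912] force: [-6.9, -1.6, 5.1]
position: [0.5266, 0.1623, 0.2912] force: [-7.2, -1.3, 4.2]
position: [0.5276, 0.1625, 0.2912] force: [-7.4, -1.7, 4.1]
position: [0.5285, 0.1626, 0.2912] force: [-6.9, -2.2, 4.5]
position: [0.5295, 0.1628, 0.2912] force: [-7.1, -1.9, 3.8]
position: [0.5305, 0.1629, 0.2911] force: [-6.7, -1.2, 3.0]
```

```bash
python3 -m inch '0 .001 0 0 .01;0 .0015 0 0 .01'|sed -n '2p;4p'; python3 -m inch '0 -.001 0 0 .01;0 -.0015 -.006 0 .01;0 -.0015 -.02 0 .01; 0 -.0015 -.036 0 .01; 0 -.0015 -.04 0 .01'; python3 -c "
from h import *
go(.5002,-.1722,.335,-15.2)"
```

```text
position: [0.5319, 0.1632, 0.291]
force: [-7.8, -1.5, 2.5]
clock: 25.85
position: [0.5329, 0.1637, 0.3344]
ee_rot: [2.031, 2.394, 0.007]
force: [0.6, 0.0, -0.3]
width: 0.194
gripper_force: 60.0
t 25.85 pos [0.5329 0.1637 0.3344] yaw 9.38 tilt [ 0.004  0.002 -1.   ] | shift [-0.3261 -0.087  -0.0013] roll 0.429
```

```bash
python3 -m inch '-.035 -.009 0 .05 .01;-.08 -.021 0 .11 .01;-.125 -.033 0 .17 .01;-.17 -.045 0 .23 .01;-.215 -.057 0 .29 .01'|head -2; python3 -c "
from h import *
go(.5002,-.1722,.335,-15.2)"
```

```text
clock: 26.35
position: [0.5106, -0.0601, 0.3322]
t 26.35 pos [ 0.5106 -0.0601  0.3322] yaw -7.36 tilt [ 0.002 -0.    -1.   ] | shift [-0.1125  0.0041 -0.0028] roll 0.137
```

```bash
python3 -m inch '-.035 .001 0 .05 .01;-.075 .002 0 .1 .01;-.1 .004 0 .137 .01;-.11 .004 0 .137 .01;-.11 .004 0 .137 .01'|head -2; python3 -m inch '0 0 0 0 .01;0 0 0 0 .01'|head -2; python3 -c "
from h import *
go(.5002,-.1722,.28,-15.2)
f=arm.get_image('side')[:,:,::-1]; y,x=proj('side',[.5,-.172,.08]).astype(int); cv2.imwrite('pics/b.png',cv2.resize(f[y-22:y+28,x-30:x+30],None,fx=10,fy=10,interpolation=cv2.INTER_CUBIC)); print(x,y,'pred tip',proj('side',[.5002,-.1705,.107]),'slot',proj('side',[.5002,-.1705,.05]))"
```

```text
clock: 26.85
position: [0.5008, -0.169, 0.3318]
clock: 27.05
position: [0.5013, -0.1661, 0.3317]
t 27.05 pos [ 0.5013 -0.1661  0.3317] yaw -14.89 tilt [ 0.     0.001 -1.   ] | shift [-0.0063  0.0005  0.0517] roll 0.005
346 158 pred tip [152.80572049 346.24122926] slot [165.62641088 345.39501798]
```

View pics/b.png

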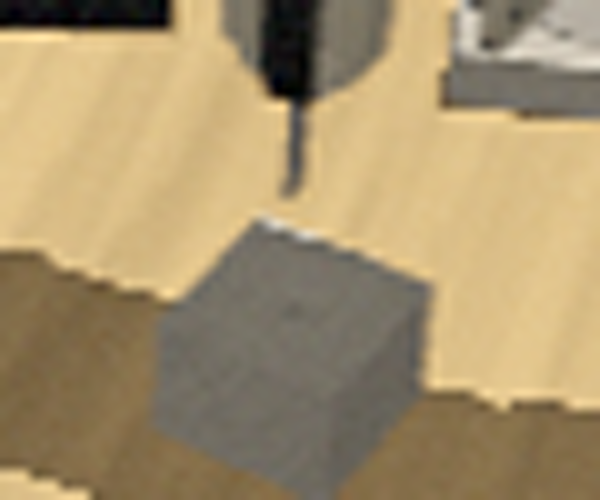

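The key hangs straight, with its tip at crop (293,193) above the stand's slot at (293,308). I'll align and lower it.

```bash
python3 -m inch '-.0063 .0005 0 .005 .01;-.0063 .0005 .02 .005 .01;-.0063 .0005 .035 .005 .01;-.0063 .0005 .045 .005 .01;-.0063 .0005 .047 .005 .01'|head -2; python3 -m inch '0 0 0 0 .01;0 0 0 0 .01'|head -2;python3 -c "
from h import *
go(.5002,-.1722,.2325,-15.2)"
```

```text
clock: 27.6
position: [0.4994, -0.174, 0.2835]
clock: 27.8
position: [0.5001, -0.1741, 0.2852]
t 27.8 pos [ 0.5001 -0.1741  0.2852] yaw -15.35 tilt [ 0.001 -0.    -1.   ] | shift [ 0.0019 -0.0004  0.0527] roll -0.003
```

```bash
python3 -m inch '.0019 -.0004 .002 -.003 .01;.0019 -.0004 .004 -.003 .01;.0019 -.0004 .006 -.003 .01;.0019 -.0004 .006 -.003 .01'|sed -n '2p;4p'; python3 -m inch '0 0 .002 0 .01;0 0 .003 0 .01;0 0 .004 0 .01'|sed -n '2p;4p'
```

```text
position: [0.4997, -0.1722, 0.2783]
force: [-0.4, 0.8, -0.6]
position: [0.4998, -0.1722, 0.2744]
force: [0.8, 0.6, -0.6]
```

```bash
python3 -m inch '0 0 .001 0 .01;0 0 .002 0 .01;0 0 .003 0 .01'|sed -n '2p;4p'; python3 -c "
from h import *
go(.5002,-.1722,.2325,-15.2)"
```

```text
position: [0.4999, -0.1722, 0.2715]
force: [-0.3, 0.2, -0.2]
t 28.8 pos [ 0.4999 -0.1722  0.2715] yaw -15.19 tilt [ 0. -0. -1.] | shift [0.0001 0.0003 0.039 ] roll 0.0
```

```bash
python3 -m inch '0 0 .008 0 .01;0 0 .016 0 .01;0 0 .022 0 .01;0 0 .027 0 .01;0 0 .03 0 .01'|sed -n '2p;4p'; python3 -m inch '0 0 .002 0 .01;0 0 .004 0 .01;0 0 .006 0 .01;0 0 .007 0 .01;0 0 .007 0 .01'|sed -n '2p;4p'
```

```text
position: [0.4997, -0.1722, 0.2408]
force: [0.1, 0.1, -0.6]
position: [0.4998, -0.1722, 0.2345]
force: [-0.0, -0.6, -0.0]
```

```bash
python3 -m inch '0 0 .001 0 .01;0 0 .0015 0 .01;0 0 .0015 0 .01'|sed -n '2p;4p'
```

```text
position: [0.4998, -0.1722, 0.233]
force: [0.2, -0.3, 0.2]
```

```bash
python3 -m inch '0 0 .0005 0 .01;0 0 .0008 0 .01;0 0 .0008 0 .01'|sed -n '2p;4p'; python3 -m inch '0 0 0 0 .02;0 0 0 0 .021;0 0 0 0 .023;0 0 0 0 .03;0 0 0 0 .04' 5|sed -n '2p;4,6p'; python3 -m inch '0 0 0 0 .05;0 0 0 0 .05;0 0 0 0 .05'|sed -n '2p;4,6p'; python3 -c "
from h import *
f=arm.get_image('side')[:,:,::-1]; y,x=proj('side',[.5,-.172,.06]).astype(int); cv2.imwrite('/tmp/b2.png',cv2.resize(f[y-25:y+25,x-30:x+30],None,fx=6,fy=6))"
```

```text
position: [0.4999, -0.1722, 0.2325]
force: [-1.2, 0.2, 4.7]
position: [0.4998, -0.1722, 0.2322]
force: [-0.6, -0.2, -0.6]
width: 0.369
gripper_force: 0.0
position: [0.4999, -0.1722, 0.2322]
force: [0.5, 0.2, -0.7]
width: 0.538
gripper_force: 0.0
```

```bash
python3 -m inch '0 0 -.005 0 .05;0 0 -.02 0 .05;0 0 -.045 0 .05;0 0 -.08 0 .06;0 0 -.12 0 .06'|sed -n '1,2p;4p'; python3 -m inch '-.04 0 -.02 0 .06;-.08 0 -.04 0 .06;-.12 0 -.05 0 .06;-.16 0 -.05 0 .06;-.16 0 -.05 0 .06'|head -2; python3 - <<'E'
from h import *
a=arm.get_image("side")[:,:,::-1];b=cv2.imread("pics/side0.png"); L=[]
for i in(b,a):
    r=[]
    for p in([.5,-.17,.07],[.57,.17,.04]):
        y,x=proj("side",p).astype(int); r.append(cv2.resize(i[y-25:y+25,x-30:x+35],None,fx=6,fy=6,interpolation=cv2.INTER_CUBIC))
    L.append(np.hstack(r))
cv2.imwrite("pics/fin.png",np.vstack(L))
print(np.mean(arm.observe()["force"]))
E
```

```text
clock: 31.75
position: [0.4994, -0.172, 0.3532]
force: [0.8, -1.0, 0.7]
clock: 32.25
position: [0.4552, -0.3326, 0.4028]
0.47075796449534746
```

View pics/fin.png

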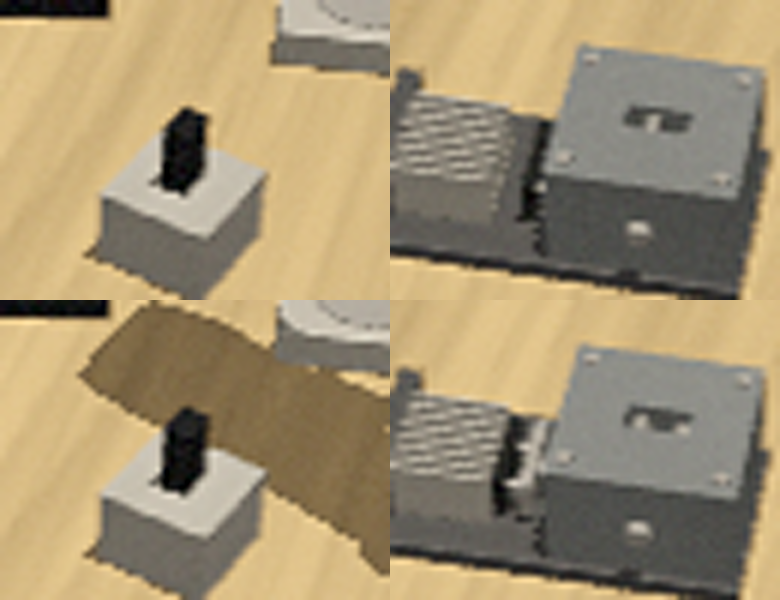

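The key stands in its slot as it did at the start, the pad bears on the sink, and the sink hasn't moved.

```bash
python3 -c "
from cell import arm
print(arm.sign_off())"
```

```text
the job is handed in; nothing more can be done
None
```

The pad has closed on the heat sink and is tightened about 1.5 teeth past contact (estimated from the push force), the key is back upright and home in its stand, and the job is handed in at about 32 s; two early slips did no visible harm (a 9 N touch on the cover, and one return without lifting that turned the wheel back a sweep before I redid it).

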